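Walk the infusion pump home into its charging bay and drop the retaining bar

ROBOT

A 6-joint arm with a two-finger parallel gripper is mounted at the origin on the work surface. World frame = base frame: x ahead of the robot, y to its left, z up, the work surface at z = 0. Lengths are in mm, angles in degrees, forces in N, time in s.
With the tool pointing down it reaches from about 300 to 850 mm from the base axis. Payload 4.2 kg.
Tool frame: the origin (TCP) lies midway between the tips of the shut fingers; the grasp point (between the pads) lies 19 mm behind it; z points along the fingers, y is the direction in which the jaws open and shut (so a half turn about z gives the same grasp; the last joint's range is limited). The gripper opens to 91 mm and grips with 3 to 60 N. Pads are 32 mm wide; open, the fingers measure 118 mm over their backs; the gripper's body (76 mm by 178 mm) begins 60 mm behind the grasp point.
Start: joints at [74.599, 18.312, 89.639, -0, 72.044, -1.146], TCP at [141.59, 557.311, 213.976] pointing down, gripper open.
Joint ranges: [-177.97, 177.97], [-48.28, 115.42], [12.27, 149.76], [-77.06, 257.06], [2.81, 150.46], [-146.56, 146.56]. Speed limits (degrees/s): [147.25, 147.25, 180, 180, 180, 180].

INTERFACE

Orientations are given as [roll, pitch, yaw] about the fixed x, y, z axes, in that order (R = Rz(yaw) Ry(pitch) Rx(roll)).
In Python, from workcell import env gives the robot as it stands.
- The arm moves only by the shell command python3 -m jog 'ROWS' [FORCE]. ROWS is JSON, a list of rows, each an object of numbers: "dx", "dy", "dz": the shift along the world's x, y, z in m; "wx", "wy", "wz": the turn, a rotation vector about the world's x, y, z in rad; "grip": the gripper's target within -1 to 1 (shut at 1, half-way at 0, fully open at -1). In form: [{"dx": .., "dy": .., "dz": .., "wx": .., "wy": .., "wz": .., "grip": ..}, ...]. A call has 1 to 10 rows; each row shifts and turns the commanded pose from where the row before left it; what a row does not reach is not made up. A row lasts 1/10 s, in which the tool goes at most 50 mm and 8.59 degrees, less where a joint would pass 70% of its speed; a pose out of reach is approached as far as the arm can. A call with a gripper value outside its range is refused whole. The fingers move at their own pace and stop on an object; FORCE is the grip in N (left out, the last holds). Time passes only in rows, so rows that do not move let the fingers close. It gives the time, the measured TCP pose, the force and the opening at its end, in the units of the state.
- env.state(): the state, without advancing time (a new reading comes with each control period).
- env.grab_frame(name): name is "scene" or "top" or "wrist"; returns the picture (480x640x3 uint8, red, green, blue); there is no depth.
- env.get_calibration(name): a dict with "fx", "fy", "cx", "cy" (pixels), "R" (3x3) and "t" (3): a world point X has camera coordinates R X + t. Camera axes: x right, y down, z forward; pixel columns grow to the right and rows downward; lengths in mm; the calibration is good to about 2 mm. A picture is of the moment at which its call begins: read the wrist's pose just before it. get_calibration takes no time and is no camera call; for the wrist camera it gives the pose at the moment of the call.
- env.job_done(): hands the job in, once; it reports no verdict.
The state is a dict: "time_s": time; "qpos": joint angles; "qvel": joint speeds; "effort": joint torques, N m; "ee_pos": TCP position; "ee_rot": TCP orientation; "force": force on the tool from outside, world axes, zero at the start; "torque": the same for the moment, N m; "gripper_width": finger opening in mm.
Only numpy, scipy, OpenCV 4.12 (cv2) and the standard library are available. Lean on these libraries where they do the work, as an engineer would, in place of code of your own. Each camera call takes 0.05 s, during which the arm holds its last target. There are 200 camera calls.

TASK

Put the infusion pump away in its charging bay. It is too heavy and broad to pick up, so walk it forward over the counter with pushes on the two corners of its control face by turns - do not lift or tip it, let it slew far round, or press on the control panel - until its far side is fully home and flush against the bay's stop. Then swing the bay's upright retaining bar over towards you and right down to its stop behind the pump, and leave the other things on the counter where they are.

Things in the scene. Friction and masses are not known exactly. Their poses are not given: they have to be found in the camera images.
- pump: Infusion pump, a white and grey flat-bottomed box with dark plastic corners, 120 mm deep (its x), 200 mm broad (its y), 85 mm high, 1.5 to 2.1 kg, loose on the counter. Origin: centre of its underside. x points from the control face (-60 mm) to the far side (+60 mm), which must meet the bay's stop. It slides under 7 to 15 N; a push on one corner mostly turns it about the region of the other.
- corner_left (a point): Pushing place at the left (+y) corner of the pump's control face: the middle of a flat plastic face 43 mm broad and 78 mm high, 60 mm behind the pump's middle, 78 mm to the side, 40 mm above the counter. Pushed forward alone it also swings outward, about 4 mm for every 10 mm. Axes as the pump's.
- corner_right (a point): Pushing place at the right (-y) corner of the pump's control face: the middle of a flat plastic face 43 mm broad and 78 mm high, 60 mm behind the pump's middle, 78 mm to the side, 40 mm above the counter. Pushed forward alone it also swings outward, about 4 mm for every 10 mm. Axes as the pump's.
- panel: Control panel in the middle of the pump's control face, 100 mm broad, 20 to 80 mm above the counter; it stands out 12 mm from the corner faces and its dial 24 mm. Not to be pressed. Fixed to the pump; its origin and axes are those of the pump.
- bay_stop (a point): Charging bay, a white bracket fixed to the counter: back plate 70 mm high with a rubber stop, two smooth cheeks 50 mm high, 216 mm apart at the mouth, reaching 66 mm from the stop, then flaring over 30 mm to about 250 mm apart. Point: on the counter under the middle of the stop's face; x points into the stop. Fully home, the pump's origin is at x = -60 mm, y within the 10 mm side play, axes parallel.
- bar_hinge (a point): Middle of the hinge line of the bay's retaining bar, 66 mm above the counter and 55 mm in front of the stop's face. The hinge line runs along the bay's y axis. Axes as the bay's.
- bar_grip (a point): Middle of the dark rubber sleeve (12 mm thick, 96 mm long, along the bay's y) on the retaining bar, a bent steel rod 8 mm thick. The sleeve lies 118 mm from the hinge line; beyond 68 mm to each side the rod steps back to 78 mm from it, and its arms run outside the cheeks. These parts pass over the pump's near top edge only when the pump is home.
- bar (a joint): Angle of the retaining bar, rad: 0 = down at its stop, level and pointing from the hinge towards the mouth of the bay; pi/2 = straight up; at first parked 1.65 to 1.85, leaning slightly over the stop. The hinge is stiff: it stays where it is left and needs about 1 to 4 N at the sleeve.
- saline_a: Clear infusion bottle, 64 mm across, 165 mm high, standing; bystander. Origin at the centre of its underside.
- saline_b: Clear infusion bottle, 64 mm across, 165 mm high, standing; bystander. Origin at the centre of its underside.
- carton: Cardboard carton 65 x 120 x 50 mm; bystander. Origin at the centre of its underside.
- dish: Steel kidney dish about 100 x 195 x 36 mm; bystander. Origin under its middle.
- cup: Steel cup 72 mm across, 75 mm high; bystander. Origin at the centre of its underside.
- jar: Amber glass jar with a steel cap, 68 mm across, 100 mm high; bystander. Origin at the centre of its underside.
Things that resemble listed ones, but are neither listed nor needed, are in the scene too. What is shaped like the pump but purple is not meant.

How it is judged:
By the outcome, as a careful person would: the job done as asked, in the order asked, and still so for the second after the job is handed in, with the robot touching nothing.
It also fails if it takes over 72 s, if anything falls off the work surface, if the arm or the gripper's body presses on something with over 40 N, if the wrist force passes 120 N, or if a joint passes its speed limit or range.

## Working session

There is one attempt and no reset: what is moved stays moved. The work goes in short steps, Python scripts to look and compute and a shell command to move; the robot and the scene stay as the last step left them, time stands still between calls to the robot, and variables do not carry over. Pictures are saved under pics/ and viewed, about 8 in all and at most 12, crops included, and the job is handed in when it is done.

```bash
ls; mkdir -p pics
python3 - <<'E'
from workcell import env
import cv2,json
print(env.state())
for n in("scene","top"):
    c=env.get_calibration(n);print(n,c)
    cv2.imwrite(f"pics/{n}0.png",env.grab_frame(n)[:,:,::-1])
E
```

```text
pics
{'time_s': 0.0, 'qpos': array([ 7.46011876e+01,  1.83522502e+01,  8.97081034e+01, -2.15013105e-04,
        7.20437411e+01, -1.14634355e+00]), 'qvel': array([ 0.00618081,  0.05529492,  0.02488505,  0.01641052, -0.0567806 ,
       -0.04634929]), 'effort': array([-2.60698143e-04, -4.12452972e+01, -2.31972724e+01,  7.26136984e-02,
        4.57479979e-02, -1.46984939e-04]), 'ee_pos': array([141.42875177, 556.79951285, 213.10268117]), 'ee_rot': array([-1.79895922e+02, -1.87815460e-03,  1.65747596e+02]), 'force': array([0.60865421, 0.98638267, 0.06844279]), 'torque': array([-0.01008767, -0.02069506, -0.01075958]), 'gripper_width': 91.09905666858144}
scene {'fx': 511.5266656802803, 'fy': 511.5266656802803, 'cx': 315.0889029753717, 'cy': 234.1823879068714, 'R': array([[-0.50851204,  0.86093489, -0.01437426],
       [ 0.62004039,  0.35454198, -0.69989278],
       [-0.59746583, -0.36481652, -0.71410327]]), 't': array([ 280.21443328, -299.41878637, 1673.94142686])}
top {'fx': 570.5829691984917, 'fy': 570.5829691984917, 'cx': 317.08338765509353, 'cy': 241.31312292505172, 'R': array([[-0.00848672, -0.99993255, -0.00792962],
       [-0.99658998,  0.00910869, -0.08200879],
       [ 0.08207549,  0.0072066 , -0.99660006]]), 't': array([   7.91953795,  565.81396799, 1720.56000839])}
```

View pics/top0.png

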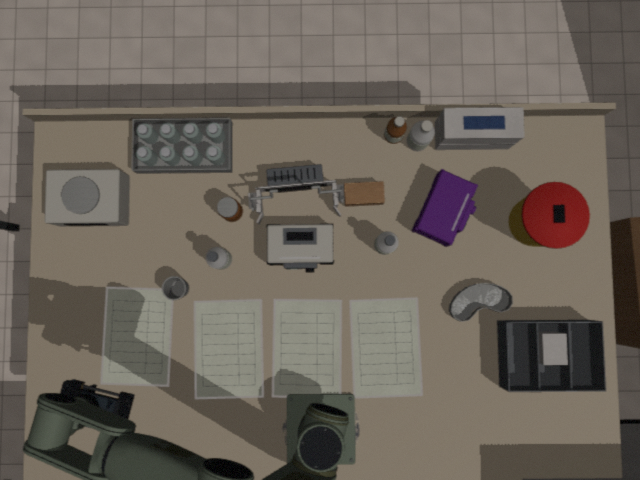

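View pics/scene0.png

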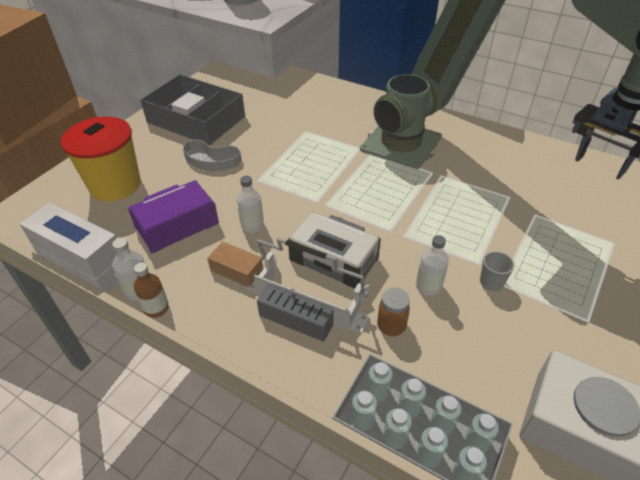

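The top view shows the pump at about (300,243), with its panel facing the robot (dial near (310,270)). The bay is at (295,190) and its bar leans near row 185. Bottles stand at (218,258) and (386,242), the jar at (230,209), and the carton at (364,193). I'll move the wrist camera over the pump for a closer view.

```bash
cat > h.py <<'E'
from workcell import env
import numpy as np, cv2
def ray(c,uv,z):
    d=np.array([(uv[0]-c['cx'])/c['fx'],(uv[1]-c['cy'])/c['fy'],1.])
    R=np.array(c['R']);o=-R.T@c['t'];d=R.T@d
    return o+d*(z-o[2])/d[2]
def proj(c,X):
    p=np.array(c['R'])@np.array(X)+c['t'];return [c['fx']*p[0]/p[2]+c['cx'],c['fy']*p[1]/p[2]+c['cy']]
E
python3 - <<'E'
from h import *
c=env.get_calibration("top")
for n,uv,z in [("pump FL",(267,225),85),("FR",(333,224),85),("NR",(333,257),85),("NL",(267,257),85),("jar",(230,204),100),("botL",(218,262),165),("botR",(386,240),165),("bayL",(258,205),50),("bayR",(338,200),50),("carton",(364,193),50),("cup",(175,288),75)]:
    print(n,ray(c,uv,z).round())
w=env.get_calibration("wrist");print(w, env.state()['ee_pos'])
f=env.grab_frame("wrist")
im=cv2.imread("pics/top0.png")[150:300,200:400]
cv2.imwrite("pics/crop0.png",cv2.resize(im,None,fx=4,fy=4,interpolation=cv2.INTER_CUBIC))
E
```

```text
pump FL [611. 150.  85.]
FR [612. -45.  85.]
NR [514. -44.  85.]
NL [516. 150.  85.]
jar [672. 258. 100.]
botL [499. 280. 165.]
botR [ 556. -191.  165.]
bayL [676. 181.  50.]
bayR [689. -62.  50.]
carton [ 709. -141.   50.]
cup [427. 423.  75.]
{'fx': 373.2287478587438, 'fy': 373.2287478587438, 'cx': 319.92020918142777, 'cy': 237.30345389375904, 'R': array([[ 0.24641509,  0.96916323, -0.00149335],
       [ 0.92771401, -0.23543002,  0.28968849],
       [ 0.28040385, -0.07276902, -0.95711982]]), 't': array([-574.55347918,  -31.58345344,  392.48195914])} [141.48055176 556.86120839 213.21982813]
```

View pics/crop0.png

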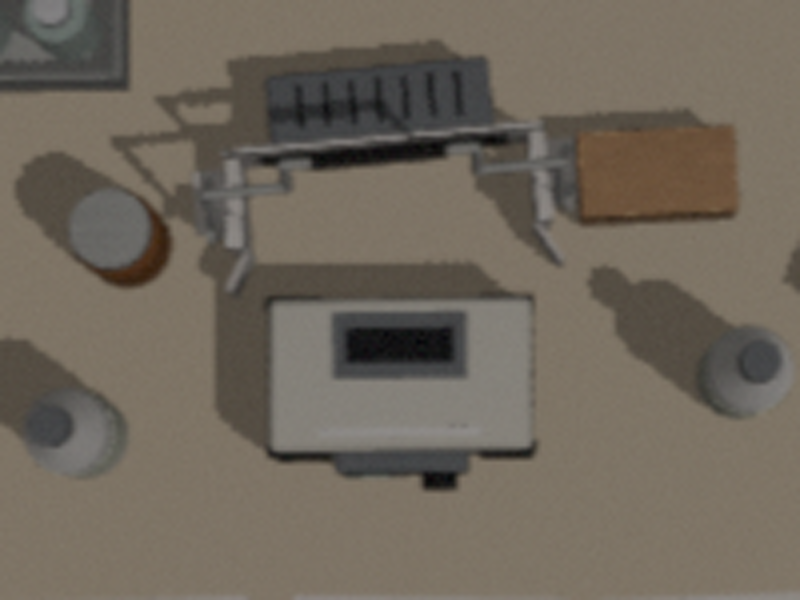

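The crop (4x, offset 200,150) shows the back plate's top edge running from (235,153) to (540,125), so the bay is yawed about +5°. The pump is almost unrotated, with its near edge at row 452. The cheek tips are at (235,290) and (560,262). Next I'll move over the pump, shut the gripper and look with the wrist camera.

```bash
python3 -m jog '[{"dx":0.028,"dy":-0.036,"dz":0.012,"wz":0.05,"grip":1},{"dx":0.028,"dy":-0.036,"dz":0.012,"wz":0.05,"grip":1},{"dx":0.028,"dy":-0.036,"dz":0.012,"wz":0.05,"grip":1},{"dx":0.028,"dy":-0.036,"dz":0.012,"wz":0.05,"grip":1},{"dx":0.028,"dy":-0.036,"dz":0.012,"wz":0.05,"grip":1},{"dx":0.028,"dy":-0.036,"dz":0.012,"wz":0.05,"grip":1},{"dx":0.028,"dy":-0.036,"grip":1},{"dx":0.028,"dy":-0.036,"grip":1},{"dx":0.028,"dy":-0.036,"grip":1},{"dx":0.028,"dy":-0.036,"grip":1}]' 30
python3 -m jog '[{"dx":0.028,"dy":-0.036,"grip":1},{"dx":0.028,"dy":-0.036,"grip":1},{"dx":0.028,"dy":-0.036,"grip":1},{"dx":0.02,"dy":-0.036,"grip":1},{"grip":1},{"grip":1}]'
python3 - <<'E'
from h import *
import pickle
c=env.get_calibration("wrist");f=env.grab_frame("wrist")[::-1,::-1,::-1]
pickle.dump(c,open("c1.pkl","wb"))
cv2.imwrite("pics/w1.png",f)
print(env.state()['ee_pos'],env.state()['ee_rot'])
E
```

```text
[141.5189713  557.01732239 213.4436228 ] [-1.79940275e+02 -1.44084458e-03  1.65745111e+02]invalid input
invalid input
```

View pics/w1.png

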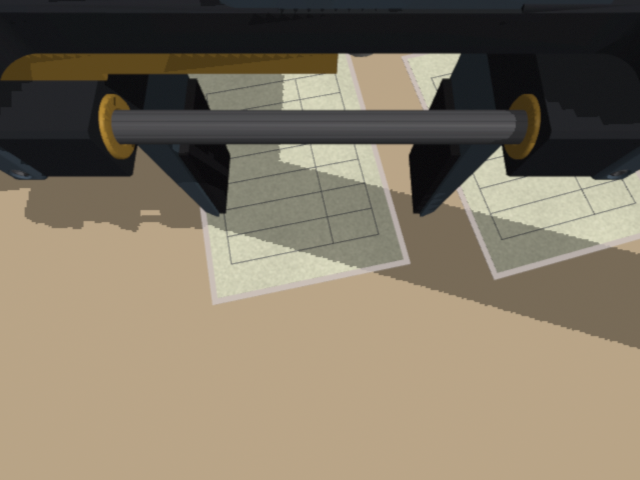

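No row was executed because every row seems to need all its keys. The picture shows the gripper hiding the forward part of the view, so the tool has to go over the bay, at x≈730.

```bash
python3 -m jog '[{"dx":0.036,"dy":-0.031,"dz":0.012,"wx":0,"wy":0,"wz":0.05,"grip":1},{"dx":0.036,"dy":-0.031,"dz":0.012,"wx":0,"wy":0,"wz":0.05,"grip":1},{"dx":0.036,"dy":-0.031,"dz":0.012,"wx":0,"wy":0,"wz":0.05,"grip":1},{"dx":0.036,"dy":-0.031,"dz":0.012,"wx":0,"wy":0,"wz":0.05,"grip":1},{"dx":0.036,"dy":-0.031,"dz":0.012,"wx":0,"wy":0,"wz":0.05,"grip":1},{"dx":0.036,"dy":-0.031,"dz":0.012,"wx":0,"wy":0,"wz":0.05,"grip":1},{"dx":0.036,"dy":-0.031,"dz":0.012,"wx":0,"wy":0,"wz":0,"grip":1},{"dx":0.036,"dy":-0.031,"dz":0.012,"wx":0,"wy":0,"wz":0,"grip":1},{"dx":0.036,"dy":-0.031,"dz":0,"wx":0,"wy":0,"wz":0,"grip":1},{"dx":0.036,"dy":-0.031,"dz":0,"wx":0,"wy":0,"wz":0,"grip":1}]' 30
python3 -m jog '[{"dx":0.036,"dy":-0.031,"dz":0,"wx":0,"wy":0,"wz":0,"grip":1},{"dx":0.036,"dy":-0.031,"dz":0,"wx":0,"wy":0,"wz":0,"grip":1},{"dx":0.036,"dy":-0.031,"dz":0,"wx":0,"wy":0,"wz":0,"grip":1},{"dx":0.036,"dy":-0.031,"dz":0,"wx":0,"wy":0,"wz":0,"grip":1},{"dx":0.036,"dy":-0.031,"dz":0,"wx":0,"wy":0,"wz":0,"grip":1},{"dx":0.036,"dy":-0.031,"dz":0,"wx":0,"wy":0,"wz":0,"grip":1},{"dx":0,"dy":0,"dz":0,"wx":0,"wy":0,"wz":0,"grip":1},{"dx":0,"dy":0,"dz":0,"wx":0,"wy":0,"wz":0,"grip":1}]'
python3 - <<'E'
from h import *
import pickle
c=env.get_calibration("wrist");f=env.grab_frame("wrist")[::-1,::-1,::-1]
pickle.dump(c,open("c1.pkl","wb"))
cv2.imwrite("pics/w2.png",f)
print(env.state()['ee_pos'],env.state()['ee_rot'])
E
```

```text
time_s: 1.2
ee_pos: [502.9, 245.8, 310.5]
ee_rot: [180.0, 0.1, -177.1]
force: [-0.8, 0.2, -0.5]
gripper_width: 14.1
time_s: 2.0
ee_pos: [717.9, 60.5, 308.3]
ee_rot: [180.0, -0.1, -177.2]
force: [-0.6, 0.6, 0.4]
gripper_width: 0.1
[717.31013526  61.4102982  309.23526358] [ 1.79965268e+02 -9.24485845e-02 -1.77085284e+02]
```

View pics/w2.png

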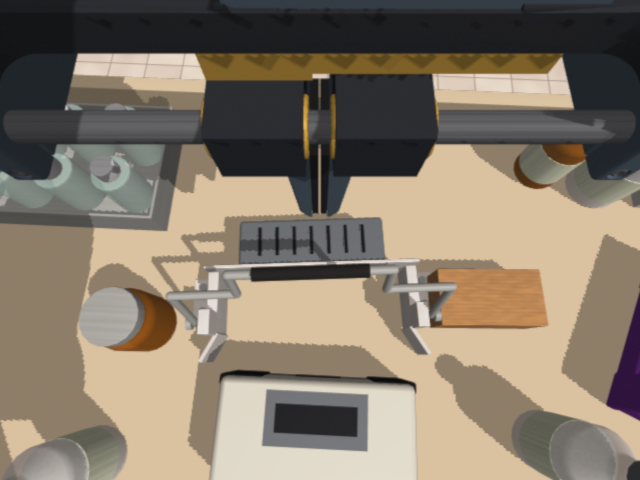

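The flipped wrist view shows the back plate's top edge from (205,268) to (418,261). The pump's far top edge runs from (220,376) to (416,381), and the flare tips are at (207,358) and (427,351). The sleeve runs from (250,274) to (371,271).

Run:
```python
from h import *
import pickle
c=pickle.load(open("c1.pkl","rb"));t=env.get_calibration("top")
P=lambda u,v,z:ray(c,(639-u,479-v),z)
T=lambda u,v,z:ray(t,(200+u/4,150+v/4),z)
def pr(n,a,b):
    d=a-b;print(n,a.round(1),b.round(1),"mid",((a+b)/2).round(1),"len",np.linalg.norm(d).round(1),"yaw",np.degrees(np.arctan2(-d[0],d[1])).round(2))
pr("plate w",P(205,268,70),P(418,261,70)); pr("plate t",T(235,153,70),T(540,125,70))
pr("flare w",P(205,360,50),P(428,352,50)); pr("flare t",T(235,290,50),T(560,262,50))
pr("cheekbend",P(227,332,50),P(404,325,50)); pr("cheekbend t",T(244,245,50),T(536,222,50))
pr("pump far w",P(221,375,84),P(416,382,84)); pr("pump far t",T(267,297,85),T(535,296,85))
pr("pump near t",T(267,455,85),T(535,455,85))
pr("knee arms w",P(168,296,66),P(455,288,66))
for z in(165,180): pr("sleeve",P(250,274,z),P(371,271,z))
```

```text
plate w [720.8 189.4  70. ] [740.6 -49.3  70. ] mid [730.7  70.   70. ] len 239.5 yaw 4.75
plate t [723.3 176.2  70. ] [742.3 -52.7  70. ] mid [732.8  61.8  70. ] len 229.7 yaw 4.74
flare w [622.4 181.7  50. ] [642.8 -62.8  50. ] mid [632.6  59.5  50. ] len 245.4 yaw 4.79
flare t [622.3 178.4  50. ] [641.2 -67.1  50. ] mid [631.8  55.6  50. ] len 246.3 yaw 4.42
cheekbend [653.3 161.2  50. ] [670.7 -36.8  50. ] mid [662.   62.2  50. ] len 198.8 yaw 5.03
cheekbend t [656.4 171.6  50. ] [671.9 -49.3  50. ] mid [664.2  61.1  50. ] len 221.5 yaw 3.99
pump far w [610.  153.9  84. ] [613.  -40.4  84. ] mid [611.5  56.8  84. ] len 194.4 yaw 0.89
pump far t [612.8 150.9  85. ] [611.6 -47.2  85. ] mid [612.2  51.9  85. ] len 198.1 yaw -0.32
pump near t [495.9 151.   85. ] [494.2 -45.9  85. ] mid [495.1  52.6  85. ] len 197.0 yaw -0.51
knee arms w [688.1 227.3  66. ] [712.6 -90.7  66. ] mid [700.3  68.3  66. ] len 319.0 yaw 4.42
sleeve [697.6 119.4 165. ] [705.3  15.9 165. ] mid [701.4  67.6 165. ] len 103.8 yaw 4.26
sleeve [694.6 116.4 180. ] [702.   17.8 180. ] mid [698.3  67.1 180. ] len 98.9 yaw 4.26
```

```bash
python3 -m jog '[{"dx":-0.045,"dy":-0.014,"dz":-0.012,"wx":0,"wy":0,"wz":0,"grip":1},{"dx":-0.045,"dy":-0.014,"dz":-0.012,"wx":0,"wy":0,"wz":0,"grip":1},{"dx":-0.045,"dy":-0.014,"dz":-0.012,"wx":0,"wy":0,"wz":0,"grip":1},{"dx":-0.045,"dy":-0.014,"dz":-0.012,"wx":0,"wy":0,"wz":0,"grip":1},{"dx":-0.045,"dy":-0.014,"dz":-0.012,"wx":0,"wy":0,"wz":0,"grip":1},{"dx":-0.043,"dy":-0.014,"dz":-0.015,"wx":0,"wy":0,"wz":0.03,"grip":1},{"dx":0,"dy":0,"dz":-0.05,"wx":0,"wy":0,"wz":0.03,"grip":1},{"dx":0,"dy":0,"dz":-0.05,"wx":0,"wy":0,"wz":0,"grip":1},{"dx":0,"dy":0,"dz":-0.05,"wx":0,"wy":0,"wz":0,"grip":1},{"dx":0,"dy":0,"dz":-0.05,"wx":0,"wy":0,"wz":0,"grip":1}]'
python3 -m jog '[{"dx":0,"dy":0,"dz":-0.003,"wx":0,"wy":0,"wz":0,"grip":1},{"dx":0.008,"dy":0,"dz":0,"wx":0,"wy":0,"wz":0,"grip":1},{"dx":0.008,"dy":0,"dz":0,"wx":0,"wy":0,"wz":0,"grip":1}]'
```

```text
time_s: 3.05
ee_pos: [449.1, -21.6, 34.8]
ee_rot: [-180.0, 0.2, -173.5]
force: [1.2, -0.1, -0.8]
gripper_width: 0.5
time_s: 3.35
ee_pos: [468.4, -22.4, 34.7]
ee_rot: [-179.9, 0.3, -173.6]
force: [-0.0, 0.0, 0.9]
gripper_width: 0.5
```

```bash
python3 -m jog '[{"dx":0.006,"dy":0,"dz":0,"wx":0,"wy":0,"wz":0,"grip":1},{"dx":0.006,"dy":0,"dz":0,"wx":0,"wy":0,"wz":0,"grip":1}]'
python3 -m jog '[{"dx":0.006,"dy":0,"dz":0,"wx":0,"wy":0,"wz":0,"grip":1},{"dx":0.006,"dy":0,"dz":0,"wx":0,"wy":0,"wz":0,"grip":1}]'
```

```text
time_s: 3.55
ee_pos: [477.5, -22.7, 33.6]
ee_rot: [-180.0, -0.0, -173.6]
force: [-5.7, -1.6, 2.8]
gripper_width: 0.8
time_s: 3.75
ee_pos: [488.0, -23.1, 32.6]
ee_rot: [-180.0, -0.2, -173.6]
force: [-4.4, -2.9, 1.1]
gripper_width: 0.2
```

```bash
python3 -m jog '[{"dx":0.006,"dy":0,"dz":0,"wx":0,"wy":0,"wz":0,"grip":1},{"dx":0.003,"dy":0,"dz":0,"wx":0,"wy":0,"wz":0,"grip":1},{"dx":0,"dy":0,"dz":0,"wx":0,"wy":0,"wz":0,"grip":1},{"dx":-0.045,"dy":0,"dz":0,"wx":0,"wy":0,"wz":0,"grip":1},{"dx":-0.003,"dy":0.045,"dz":0,"wx":0,"wy":0,"wz":0,"grip":1},{"dx":0,"dy":0.05,"dz":0,"wx":0,"wy":0,"wz":0,"grip":1},{"dx":0,"dy":0.05,"dz":0,"wx":0,"wy":0,"wz":0,"grip":1},{"dx":0,"dy":0.007,"dz":0,"wx":0,"wy":0,"wz":0,"grip":1}]'
python3 - <<'E'
from h import *
f=env.grab_frame("top")[:,:,::-1]
cv2.imwrite("pics/t1.png",cv2.resize(f[150:300,200:400],None,fx=4,fy=4,interpolation=cv2.INTER_CUBIC))
E
```

```text
time_s: 4.55
ee_pos: [452.4, 133.9, 33.4]
ee_rot: [179.9, 0.3, -173.4]
force: [0.9, -0.5, -0.4]
gripper_width: 0.5
```

View pics/t1.png

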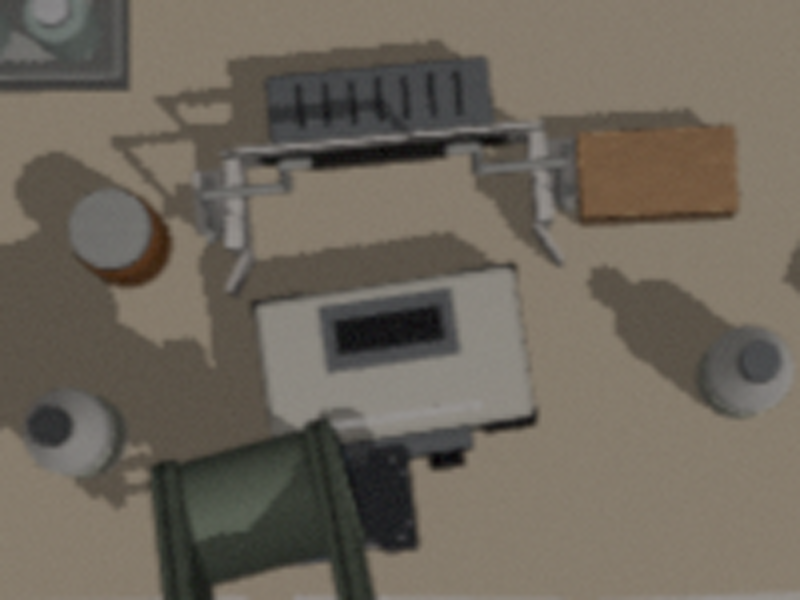

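The crop shows the pump's far top edge from (253,302) to (517,265), so its yaw is now about +7.5°. The arm is clear of the pump's display. I'll track the pump numerically from the display and the far edge in the top view.

```bash
cat >> h.py <<'E'
TH=np.radians(4.7); STOP=np.array([729.,66.]); BX=np.array([np.cos(TH),np.sin(TH)]); BY=np.array([-BX[1],BX[0]])
def track(f,verbose=True):   # f BGR top frame -> pump yaw, display centre in world & bay
    c=env.get_calibration("top"); hsv=cv2.cvtColor(f,cv2.COLOR_BGR2HSV)
    white=(hsv[:,:,2]>115)&(hsv[:,:,1]<55)
    dark=cv2.inRange(hsv,(0,0,0),(180,255,45))
    # display: dark blob of right size with white-ish surroundings
    n,l,s,ce=cv2.connectedComponentsWithStats(dark)
    best=None
    for i in range(1,n):
        x,y,w,h,a=s[i]
        if 100<a<320 and 20<w<36 and 6<h<18 and 260<ce[i][0]<340 and 195<ce[i][1]<250:
            ring=cv2.dilate((l==i).astype(np.uint8),np.ones((19,19)))>0
            wf=white[ring].mean()
            if best is None or wf>best[0]: best=(wf,i)
    if best is None: print("no display");return
    i=best[1];cx,cy=ce[i];ys,xs=np.where(l==i)
    pc=cv2.PCACompute(np.float32(np.c_[xs,ys]),mean=None)[1][0]
    pts=[]
    g=hsv[:,:,2].astype(float)
    for u in range(int(cx)-24,int(cx)+25):   # far edge: walk up from the display over white till it ends
        v=int(cy)-9
        while white[v,u] : v-=1
        a,b=g[v,u],g[v+1,u]
        pts.append((u,v+.5))
    pts=np.array(pts);
    k=np.polyfit(pts[:,0],pts[:,1],1)
    for _ in range(3):
        r=pts[:,1]-np.polyval(k,pts[:,0]);m=abs(r)<1.2
        if m.sum()>15:k=np.polyfit(pts[m,0],pts[m,1],1)
    A=ray(c,(cx-24,np.polyval(k,cx-24)),85);B=ray(c,(cx+24,np.polyval(k,cx+24)),85)
    d=A-B;yaw=np.degrees(np.arctan2(-d[0],d[1]))
    p0=ray(c,(cx-20*pc[0],cy-20*pc[1]),85);p1=ray(c,(cx+20*pc[0],cy+20*pc[1]),85);d2=p0-p1
    if d2[1]<0:d2=-d2
    D=ray(c,(cx,cy),85)[:2];M=((A+B)/2)[:2]
    yd=np.degrees(np.arctan2(-d2[0],d2[1]))
    print("edge yaw %.1f disp yaw %.1f"%(yaw,yd),"disp",D.round(1),"edge",M.round(1),"nfit",m.sum(),len(pts))
    t=np.radians((yaw+yd)/2);ex=np.array([np.cos(t),np.sin(t)]);ey=np.array([-ex[1],ex[0]])
    O=D-27*ex+0*ey
    e=O-STOP;print("pump O",O.round(1),"bay",(e@BX).round(1),(e@BY).round(1),"relyaw %.1f"%(np.degrees(t)-4.7))
    for n,s in(("L",1),("R",-1)): print("corner",n,(O-60*ex+78*s*ey).round(1))
def look():
    track(env.grab_frame("top")[:,:,::-1].copy())
E
python3 - <<'E'
from h import *
track(cv2.imread("pics/top0.png"));look()
E
```

```text
edge yaw 0.2 disp yaw 0.8 disp [577.5  55.2] edge [608.6  55. ] nfit 49 49
pump O [550.5  55. ] bay -178.8 3.6 relyaw -4.2
corner L [489.8 132.4]
corner R [491.2 -23.6]
edge yaw 7.3 disp yaw 8.2 disp [588.8  62.6] edge [621.5  62.4] nfit 36 49
pump O [562.1  59. ] bay -166.9 6.7 relyaw 3.1
corner L [492.1 128.2]
corner R [513.2 -26.4]
```

```bash
sed -i 's/O=D-27\*ex+0\*ey/O=D-26*ex-1*ey/' h.py
python3 -m jog '[{"dx":0.02,"dy":-0.004,"dz":0,"wx":0,"wy":0,"wz":0,"grip":1},{"dx":0.007,"dy":0,"dz":0,"wx":0,"wy":0,"wz":0,"grip":1},{"dx":0.007,"dy":0,"dz":0,"wx":0,"wy":0,"wz":0,"grip":1},{"dx":0.007,"dy":0,"dz":0,"wx":0,"wy":0,"wz":0,"grip":1},{"dx":0.007,"dy":0,"dz":0,"wx":0,"wy":0,"wz":0,"grip":1},{"dx":0,"dy":0,"dz":0,"wx":0,"wy":0,"wz":0,"grip":1}]'
python3 -m jog '[{"dx":-0.045,"dy":0,"dz":0,"wx":0,"wy":0,"wz":0,"grip":1},{"dx":0,"dy":-0.05,"dz":0,"wx":0,"wy":0,"wz":0,"grip":1},{"dx":0,"dy":-0.05,"dz":0,"wx":0,"wy":0,"wz":0,"grip":1},{"dx":0,"dy":-0.05,"dz":0,"wx":0,"wy":0,"wz":0,"grip":1},{"dx":0,"dy":-0.006,"dz":0,"wx":0,"wy":0,"wz":0,"grip":1},{"dx":0,"dy":0,"dz":0,"wx":0,"wy":0,"wz":0,"grip":1}]'
python3 -c 'from h import *;look()'
```

```text
time_s: 5.25
ee_pos: [497.3, 124.1, 31.4]
ee_rot: [180.0, -0.2, -173.8]
force: [-2.5, 1.0, -1.5]
gripper_width: 0.6
time_s: 5.85
ee_pos: [453.8, -32.5, 32.2]
ee_rot: [-180.0, 0.1, -173.9]
force: [-0.4, 0.4, 0.4]
gripper_width: 0.6
edge yaw 2.3 disp yaw 1.6 disp [602.1  59.2] edge [634.6  59. ] nfit 49 49
pump O [576.1  57.3] bay -153.1 3.9 relyaw -2.7
corner L [513.4 133.2]
corner R [518.8 -22.7]
```

```bash
python3 -m jog '[{"dx":0.03,"dy":0.008,"dz":0,"wx":0,"wy":0,"wz":0,"grip":1},{"dx":0.015,"dy":0,"dz":0,"wx":0,"wy":0,"wz":0,"grip":1},{"dx":0.007,"dy":0,"dz":0,"wx":0,"wy":0,"wz":0,"grip":1},{"dx":0.007,"dy":0,"dz":0,"wx":0,"wy":0,"wz":0,"grip":1},{"dx":0.007,"dy":0,"dz":0,"wx":0,"wy":0,"wz":0,"grip":1},{"dx":0.007,"dy":0,"dz":0,"wx":0,"wy":0,"wz":0,"grip":1},{"dx":0,"dy":0,"dz":0,"wx":0,"wy":0,"wz":0,"grip":1}]'
python3 -m jog '[{"dx":-0.05,"dy":0,"dz":0,"wx":0,"wy":0,"wz":0,"grip":1},{"dx":0,"dy":0.05,"dz":0,"wx":0,"wy":0,"wz":0,"grip":1},{"dx":0,"dy":0.05,"dz":0,"wx":0,"wy":0,"wz":0,"grip":1},{"dx":0,"dy":0.05,"dz":0,"wx":0,"wy":0,"wz":0,"grip":1},{"dx":0,"dy":0.005,"dz":0,"wx":0,"wy":0,"wz":0,"grip":1},{"dx":0,"dy":0,"dz":0,"wx":0,"wy":0,"wz":0,"grip":1}]'
python3 -c 'from h import *;look()'
```

```text
time_s: 6.6
ee_pos: [524.9, -22.0, 31.3]
ee_rot: [180.0, -0.2, -173.5]
force: [-3.3, -2.3, -0.5]
gripper_width: 0.5
time_s: 7.2
ee_pos: [476.3, 134.0, 32.0]
ee_rot: [180.0, 0.0, -173.4]
force: [-0.5, -1.2, 0.2]
gripper_width: 0.3
edge yaw 5.1 disp yaw 9.6 disp [614.   64.3] edge [645.9  64.1] nfit 30 49
pump O [588.3  60. ] bay -140.7 5.5 relyaw 2.6
corner L [518.8 129.7]
corner R [538.8 -25.1]
```

```bash
python3 -m jog '[{"dx":0.024,"dy":-0.004,"dz":0,"wx":0,"wy":0,"wz":0,"grip":1},{"dx":0.007,"dy":0,"dz":0,"wx":0,"wy":0,"wz":0,"grip":1},{"dx":0.007,"dy":0,"dz":0,"wx":0,"wy":0,"wz":0,"grip":1},{"dx":0.007,"dy":0,"dz":0,"wx":0,"wy":0,"wz":0,"grip":1},{"dx":0.007,"dy":0,"dz":0,"wx":0,"wy":0,"wz":0,"grip":1},{"dx":0,"dy":0,"dz":0,"wx":0,"wy":0,"wz":0,"grip":1}]'
python3 -m jog '[{"dx":-0.05,"dy":0,"dz":0,"wx":0,"wy":0,"wz":0,"grip":1},{"dx":0,"dy":-0.05,"dz":0,"wx":0,"wy":0,"wz":0,"grip":1},{"dx":0,"dy":-0.05,"dz":0,"wx":0,"wy":0,"wz":0,"grip":1},{"dx":0,"dy":-0.05,"dz":0,"wx":0,"wy":0,"wz":0,"grip":1},{"dx":0,"dy":-0.002,"dz":0,"wx":0,"wy":0,"wz":0,"grip":1},{"dx":0,"dy":0,"dz":0,"wx":0,"wy":0,"wz":0,"grip":1}]'
python3 -c 'from h import *;look()'
```

```text
time_s: 7.85
ee_pos: [527.4, 127.2, 31.2]
ee_rot: [180.0, -0.2, -173.8]
force: [-3.1, 0.9, -1.7]
gripper_width: 0.5
time_s: 8.45
ee_pos: [478.8, -25.4, 32.2]
ee_rot: [-180.0, 0.1, -173.9]
force: [-0.6, 0.5, -0.5]
gripper_width: 0.4
edge yaw 1.2 disp yaw 0.5 disp [631.4  58.6] edge [663.9  58.4] nfit 49 49
pump O [605.5  57.2] bay -123.9 1.3 relyaw -3.8
corner L [544.3 134.2]
corner R [546.7 -21.8]
```

```bash
python3 -m jog '[{"dx":0.035,"dy":0.003,"dz":0,"wx":0,"wy":0,"wz":0,"grip":1},{"dx":0.012,"dy":0,"dz":0,"wx":0,"wy":0,"wz":0,"grip":1},{"dx":0.007,"dy":0,"dz":0,"wx":0,"wy":0,"wz":0,"grip":1},{"dx":0.007,"dy":0,"dz":0,"wx":0,"wy":0,"wz":0,"grip":1},{"dx":0.007,"dy":0,"dz":0,"wx":0,"wy":0,"wz":0,"grip":1},{"dx":0,"dy":0,"dz":0,"wx":0,"wy":0,"wz":0,"grip":1}]'
python3 -m jog '[{"dx":-0.05,"dy":0,"dz":0,"wx":0,"wy":0,"wz":0,"grip":1},{"dx":0,"dy":0.05,"dz":0,"wx":0,"wy":0,"wz":0,"grip":1},{"dx":0,"dy":0.05,"dz":0,"wx":0,"wy":0,"wz":0,"grip":1},{"dx":0,"dy":0.05,"dz":0,"wx":0,"wy":0,"wz":0,"grip":1},{"dx":0,"dy":0.003,"dz":0,"wx":0,"wy":0,"wz":0,"grip":1},{"dx":0,"dy":0,"dz":0,"wx":0,"wy":0,"wz":0,"grip":1}]'
python3 -c 'from h import *;look()'
```

```text
time_s: 9.1
ee_pos: [544.8, -20.2, 31.2]
ee_rot: [180.0, -0.2, -173.6]
force: [-2.1, -1.4, -0.7]
gripper_width: 0.2
time_s: 9.7
ee_pos: [496.1, 133.8, 32.0]
ee_rot: [180.0, 0.0, -173.4]
force: [-0.4, -1.0, -0.5]
gripper_width: 0.6
edge yaw 6.2 disp yaw 6.0 disp [638.6  60.3] edge [671.3  60.1] nfit 39 49
pump O [612.8  56.5] bay -116.5 0.1 relyaw 1.4
corner L [544.9 127.7]
corner R [561.4 -27.4]
```

```bash
python3 -m jog '[{"dx":0.025,"dy":-0.004,"dz":0,"wx":0,"wy":0,"wz":0,"grip":1},{"dx":0.007,"dy":0,"dz":0,"wx":0,"wy":0,"wz":0,"grip":1},{"dx":0.007,"dy":0,"dz":0,"wx":0,"wy":0,"wz":0,"grip":1},{"dx":0.007,"dy":0,"dz":0,"wx":0,"wy":0,"wz":0,"grip":1},{"dx":0,"dy":0,"dz":0,"wx":0,"wy":0,"wz":0,"grip":1}]'
python3 -m jog '[{"dx":-0.05,"dy":0,"dz":0,"wx":0,"wy":0,"wz":0,"grip":1},{"dx":0,"dy":-0.05,"dz":0,"wx":0,"wy":0,"wz":0,"grip":1},{"dx":0,"dy":-0.05,"dz":0,"wx":0,"wy":0,"wz":0,"grip":1},{"dx":0,"dy":-0.05,"dz":0,"wx":0,"wy":0,"wz":0,"grip":1},{"dx":0,"dy":-0.003,"dz":0,"wx":0,"wy":0,"wz":0,"grip":1},{"dx":0,"dy":0,"dz":0,"wx":0,"wy":0,"wz":0,"grip":1}]'
python3 -c 'from h import *;look()'
```

```text
time_s: 10.25
ee_pos: [540.8, 127.2, 31.1]
ee_rot: [180.0, -0.3, -173.8]
force: [-2.2, 1.0, -1.4]
gripper_width: 0.5
time_s: 10.85
ee_pos: [492.5, -26.3, 32.1]
ee_rot: [180.0, 0.0, -173.9]
force: [-0.1, 0.5, 0.4]
gripper_width: 0.8
edge yaw 3.3 disp yaw 2.8 disp [646.6  59.2] edge [678.8  59.1] nfit 49 49
pump O [620.7  56.9] bay -108.7 -0.2 relyaw -1.6
corner L [556.6 131.5]
corner R [564.9 -24.2]
```

```bash
python3 -m jog '[{"dx":0.035,"dy":0.002,"dz":0,"wx":0,"wy":0,"wz":0,"grip":1},{"dx":0.016,"dy":0,"dz":0,"wx":0,"wy":0,"wz":0,"grip":1},{"dx":0.007,"dy":0,"dz":0,"wx":0,"wy":0,"wz":0,"grip":1},{"dx":0.007,"dy":0,"dz":0,"wx":0,"wy":0,"wz":0,"grip":1},{"dx":0.007,"dy":0,"dz":0,"wx":0,"wy":0,"wz":0,"grip":1},{"dx":0,"dy":0,"dz":0,"wx":0,"wy":0,"wz":0,"grip":1}]'
python3 -m jog '[{"dx":-0.05,"dy":0,"dz":0,"wx":0,"wy":0,"wz":0,"grip":1},{"dx":0,"dy":0.05,"dz":0,"wx":0,"wy":0,"wz":0,"grip":1},{"dx":0,"dy":0.05,"dz":0,"wx":0,"wy":0,"wz":0,"grip":1},{"dx":0,"dy":0.05,"dz":0,"wx":0,"wy":0,"wz":0,"grip":1},{"dx":0,"dy":0.004,"dz":0,"wx":0,"wy":0,"wz":0,"grip":1},{"dx":0,"dy":0,"dz":0,"wx":0,"wy":0,"wz":0,"grip":1}]'
python3 -c 'from h import *;look()'
```

```text
time_s: 11.5
ee_pos: [562.9, -21.9, 31.2]
ee_rot: [180.0, -0.2, -173.5]
force: [-3.0, -1.0, -1.0]
gripper_width: 0.3
time_s: 12.1
ee_pos: [514.1, 133.2, 32.0]
ee_rot: [180.0, 0.0, -173.4]
force: [0.4, -0.4, -0.9]
gripper_width: 0.1
edge yaw 7.3 disp yaw 8.3 disp [654.3  62.5] edge [687.2  62.3] nfit 37 49
pump O [628.7  57.9] bay -100.6 0.2 relyaw 3.1
corner L [558.7 127.1]
corner R [579.9 -27.5]
```

```bash
python3 -m jog '[{"dx":0.025,"dy":-0.004,"dz":0,"wx":0,"wy":0,"wz":0,"grip":1},{"dx":0.007,"dy":0,"dz":0,"wx":0,"wy":0,"wz":0,"grip":1},{"dx":0.007,"dy":0,"dz":0,"wx":0,"wy":0,"wz":0,"grip":1},{"dx":0.007,"dy":0,"dz":0,"wx":0,"wy":0,"wz":0,"grip":1},{"dx":0,"dy":0,"dz":0,"wx":0,"wy":0,"wz":0,"grip":1}]'
python3 -m jog '[{"dx":-0.05,"dy":0,"dz":0,"wx":0,"wy":0,"wz":0,"grip":1},{"dx":0,"dy":-0.05,"dz":0,"wx":0,"wy":0,"wz":0,"grip":1},{"dx":0,"dy":-0.05,"dz":0,"wx":0,"wy":0,"wz":0,"grip":1},{"dx":0,"dy":-0.05,"dz":0,"wx":0,"wy":0,"wz":0,"grip":1},{"dx":0,"dy":-0.003,"dz":0,"wx":0,"wy":0,"wz":0,"grip":1},{"dx":0,"dy":0,"dz":0,"wx":0,"wy":0,"wz":0,"grip":1}]'
python3 -c 'from h import *;look()'
```

```text
time_s: 12.65
ee_pos: [559.1, 126.3, 31.1]
ee_rot: [180.0, -0.2, -173.8]
force: [-3.2, -0.3, -0.8]
gripper_width: 0.5
time_s: 13.25
ee_pos: [510.6, -27.4, 32.2]
ee_rot: [-180.0, 0.1, -173.9]
force: [0.0, 0.2, -0.7]
gripper_width: 0.5
edge yaw 3.3 disp yaw 3.5 disp [665.   59.7] edge [697.2  59.6] nfit 49 49
pump O [639.1  57.2] bay -90.3 -1.4 relyaw -1.3
corner L [574.6 131.5]
corner R [583.9 -24.3]
```

```bash
python3 -m jog '[{"dx":0.035,"dy":0.003,"dz":0,"wx":0,"wy":0,"wz":0,"grip":1},{"dx":0.016,"dy":0,"dz":0,"wx":0,"wy":0,"wz":0,"grip":1},{"dx":0.007,"dy":0,"dz":0,"wx":0,"wy":0,"wz":0,"grip":1},{"dx":0.007,"dy":0,"dz":0,"wx":0,"wy":0,"wz":0,"grip":1},{"dx":0.006,"dy":0,"dz":0,"wx":0,"wy":0,"wz":0,"grip":1},{"dx":0,"dy":0,"dz":0,"wx":0,"wy":0,"wz":0,"grip":1}]'
python3 -m jog '[{"dx":-0.05,"dy":0,"dz":0,"wx":0,"wy":0,"wz":0,"grip":1},{"dx":0,"dy":0.05,"dz":0,"wx":0,"wy":0,"wz":0,"grip":1},{"dx":0,"dy":0.05,"dz":0,"wx":0,"wy":0,"wz":0,"grip":1},{"dx":0,"dy":0.05,"dz":0,"wx":0,"wy":0,"wz":0,"grip":1},{"dx":0,"dy":0.004,"dz":0,"wx":0,"wy":0,"wz":0,"grip":1},{"dx":0,"dy":0,"dz":0,"wx":0,"wy":0,"wz":0,"grip":1}]'
python3 -c 'from h import *;look()'
```

```text
time_s: 13.9
ee_pos: [579.7, -22.0, 31.2]
ee_rot: [180.0, -0.2, -173.5]
force: [-2.9, -1.9, -0.8]
gripper_width: 0.4
time_s: 14.5
ee_pos: [531.2, 133.2, 32.0]
ee_rot: [180.0, 0.0, -173.4]
force: [-0.7, -0.2, -0.4]
gripper_width: 0.3
edge yaw 2.9 disp yaw 7.4 disp [671.8  61.7] edge [701.7  61.5] nfit 31 49
pump O [646.   58.4] bay -83.3 -0.8 relyaw 0.4
corner L [579.3 130.7]
corner R [593.2 -24.7]
```

```bash
python3 -m jog '[{"dx":0.025,"dy":-0.004,"dz":0,"wx":0,"wy":0,"wz":0,"grip":1},{"dx":0.007,"dy":0,"dz":0,"wx":0,"wy":0,"wz":0,"grip":1},{"dx":0.007,"dy":0,"dz":0,"wx":0,"wy":0,"wz":0,"grip":1},{"dx":0.007,"dy":0,"dz":0,"wx":0,"wy":0,"wz":0,"grip":1},{"dx":0,"dy":0,"dz":0,"wx":0,"wy":0,"wz":0,"grip":1}]'
python3 -m jog '[{"dx":-0.05,"dy":0,"dz":0,"wx":0,"wy":0,"wz":0,"grip":1},{"dx":0,"dy":-0.05,"dz":0,"wx":0,"wy":0,"wz":0,"grip":1},{"dx":0,"dy":-0.05,"dz":0,"wx":0,"wy":0,"wz":0,"grip":1},{"dx":0,"dy":-0.05,"dz":0,"wx":0,"wy":0,"wz":0,"grip":1},{"dx":0,"dy":-0.002,"dz":0,"wx":0,"wy":0,"wz":0,"grip":1},{"dx":0,"dy":0,"dz":0,"wx":0,"wy":0,"wz":0,"grip":1}]'
python3 -c 'from h import *;look()'
```

```text
time_s: 15.05
ee_pos: [576.0, 126.3, 31.1]
ee_rot: [180.0, -0.2, -173.7]
force: [-3.4, 1.0, -0.8]
gripper_width: 0.3
time_s: 15.65
ee_pos: [527.6, -26.4, 32.2]
ee_rot: [-180.0, 0.1, -173.9]
force: [0.2, 1.0, 0.5]
gripper_width: 0.7
edge yaw 2.4 disp yaw 2.8 disp [681.6  60.9] edge [712.   60.8] nfit 42 49
pump O [655.6  58.8] bay -73.7 -1.2 relyaw -2.1
corner L [592.2 134. ]
corner R [599.2 -21.8]
```

```bash
python3 -m jog '[{"dx":0.035,"dy":0.003,"dz":0,"wx":0,"wy":0,"wz":0,"grip":1},{"dx":0.016,"dy":0,"dz":0,"wx":0,"wy":0,"wz":0,"grip":1},{"dx":0.006,"dy":0,"dz":0,"wx":0,"wy":0,"wz":0,"grip":1},{"dx":0.006,"dy":0,"dz":0,"wx":0,"wy":0,"wz":0,"grip":1},{"dx":0.005,"dy":0,"dz":0,"wx":0,"wy":0,"wz":0,"grip":1},{"dx":0,"dy":0,"dz":0,"wx":0,"wy":0,"wz":0,"grip":1}]'
python3 -m jog '[{"dx":-0.05,"dy":0,"dz":0,"wx":0,"wy":0,"wz":0,"grip":1},{"dx":0,"dy":0.05,"dz":0,"wx":0,"wy":0,"wz":0,"grip":1},{"dx":0,"dy":0.05,"dz":0,"wx":0,"wy":0,"wz":0,"grip":1},{"dx":0,"dy":0.05,"dz":0,"wx":0,"wy":0,"wz":0,"grip":1},{"dx":0,"dy":0.004,"dz":0,"wx":0,"wy":0,"wz":0,"grip":1},{"dx":0,"dy":0,"dz":0,"wx":0,"wy":0,"wz":0,"grip":1}]'
python3 -c 'from h import *;look()'
```

```text
time_s: 16.3
ee_pos: [593.6, -21.0, 31.2]
ee_rot: [180.0, -0.2, -173.5]
force: [-2.3, -1.6, -0.1]
gripper_width: 0.3
time_s: 16.9
ee_pos: [545.2, 134.2, 32.0]
ee_rot: [180.0, 0.0, -173.4]
force: [0.4, -1.0, -0.1]
gripper_width: 0.7
edge yaw -0.4 disp yaw 6.3 disp [687.1  60.8] edge [712.8  60.7] nfit 44 49
pump O [661.2  58.5] bay -68.2 -2.0 relyaw -1.7
corner L [597.3 133.3]
corner R [605.3 -22.5]
```

```bash
python3 -m jog '[{"dx":0.025,"dy":-0.004,"dz":0,"wx":0,"wy":0,"wz":0,"grip":1},{"dx":0.006,"dy":0,"dz":0,"wx":0,"wy":0,"wz":0,"grip":1},{"dx":0.005,"dy":0,"dz":0,"wx":0,"wy":0,"wz":0,"grip":1},{"dx":0.005,"dy":0,"dz":0,"wx":0,"wy":0,"wz":0,"grip":1},{"dx":0,"dy":0,"dz":0,"wx":0,"wy":0,"wz":0,"grip":1}]'
python3 -m jog '[{"dx":-0.05,"dy":0,"dz":0,"wx":0,"wy":0,"wz":0,"grip":1},{"dx":0,"dy":-0.05,"dz":0,"wx":0,"wy":0,"wz":0,"grip":1},{"dx":0,"dy":-0.05,"dz":0,"wx":0,"wy":0,"wz":0,"grip":1},{"dx":0,"dy":-0.05,"dz":0,"wx":0,"wy":0,"wz":0,"grip":1},{"dx":0,"dy":-0.003,"dz":0,"wx":0,"wy":0,"wz":0,"grip":1},{"dx":0,"dy":0,"dz":0,"wx":0,"wy":0,"wz":0,"grip":1}]'
python3 - <<'E'
from h import *
look()
f=env.grab_frame("top")[:,:,::-1]
cv2.imwrite("pics/t2.png",cv2.resize(f[150:270,225:375],None,fx=5,fy=5,interpolation=cv2.INTER_CUBIC))
E
```

```text
time_s: 17.45
ee_pos: [583.8, 127.2, 31.0]
ee_rot: [180.0, -0.4, -173.8]
force: [-4.6, 1.0, 0.2]
gripper_width: 0.5
time_s: 18.05
ee_pos: [536.2, -26.4, 32.0]
ee_rot: [180.0, 0.0, -173.9]
force: [0.6, 0.8, 0.5]
gripper_width: 0.5
edge yaw -0.3 disp yaw 5.4 disp [691.1  62.6] edge [718.9  62.4] nfit 48 49
pump O [665.1  60.4] bay -64.1 -0.4 relyaw -2.1
corner L [601.7 135.6]
corner R [608.7 -20.2]
```

View pics/t2.png

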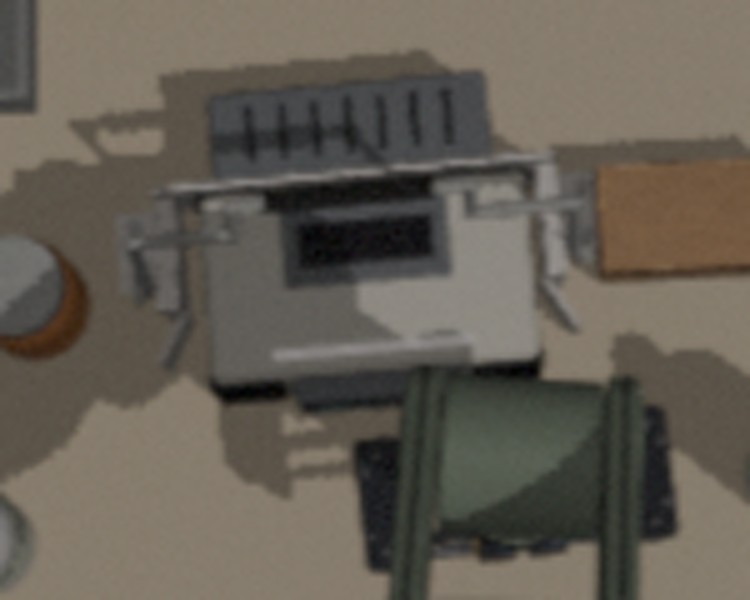

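The pump is well inside the bay, its dark near edge running from (215,390) to (540,362). A few millimetres are left, so I'll finish with force-monitored pushes until each corner meets the stop.

```bash
python3 -m jog '[{"dx":0.035,"dy":0.003,"dz":0,"wx":0,"wy":0,"wz":0,"grip":1},{"dx":0.018,"dy":0,"dz":0,"wx":0,"wy":0,"wz":0,"grip":1},{"dx":0.004,"dy":0,"dz":0,"wx":0,"wy":0,"wz":0,"grip":1},{"dx":0.003,"dy":0,"dz":0,"wx":0,"wy":0,"wz":0,"grip":1}]'
python3 -m jog '[{"dx":0.003,"dy":0,"dz":0,"wx":0,"wy":0,"wz":0,"grip":1},{"dx":0,"dy":0,"dz":0,"wx":0,"wy":0,"wz":0,"grip":1}]'
```

```text
time_s: 18.55
ee_pos: [595.3, -20.3, 31.4]
ee_rot: [180.0, -0.2, -173.5]
force: [-4.4, 0.4, 0.8]
gripper_width: 0.6
time_s: 18.75
ee_pos: [596.5, -20.9, 31.3]
ee_rot: [179.9, -0.3, -173.6]
force: [-4.6, 1.3, 1.7]
gripper_width: 0.6
```

```bash
python3 -m jog '[{"dx":0.003,"dy":0,"dz":0,"wx":0,"wy":0,"wz":0,"grip":1},{"dx":0,"dy":0,"dz":0,"wx":0,"wy":0,"wz":0,"grip":1}]'
python3 -m jog '[{"dx":0.003,"dy":0,"dz":0,"wx":0,"wy":0,"wz":0,"grip":1},{"dx":0,"dy":0,"dz":0,"wx":0,"wy":0,"wz":0,"grip":1}]'
```

```text
time_s: 18.95
ee_pos: [596.3, -20.9, 31.1]
ee_rot: [179.9, -0.7, -173.6]
force: [-11.7, 0.6, 4.8]
gripper_width: 0.5
time_s: 19.15
ee_pos: [596.1, -21.1, 30.7]
ee_rot: [179.8, -1.1, -173.6]
force: [-18.4, -0.2, 8.6]
gripper_width: 0.4
```

Right corner is on the stop: it doesn't move at 18 N. Now the left.

```bash
python3 -m jog '[{"dx":-0.05,"dy":0,"dz":0,"wx":0,"wy":0,"wz":0,"grip":1},{"dx":-0.006,"dy":0.05,"dz":0,"wx":0,"wy":0,"wz":0,"grip":1},{"dx":0,"dy":0.05,"dz":0,"wx":0,"wy":0,"wz":0,"grip":1},{"dx":0,"dy":0.049,"dz":0,"wx":0,"wy":0,"wz":0,"grip":1},{"dx":0.02,"dy":0,"dz":0,"wx":0,"wy":0,"wz":0,"grip":1},{"dx":0.012,"dy":0,"dz":0,"wx":0,"wy":0,"wz":0,"grip":1},{"dx":0.003,"dy":0,"dz":0,"wx":0,"wy":0,"wz":0,"grip":1},{"dx":0.003,"dy":0,"dz":0,"wx":0,"wy":0,"wz":0,"grip":1},{"dx":0,"dy":0,"dz":0,"wx":0,"wy":0,"wz":0,"grip":1}]'
python3 -m jog '[{"dx":0.003,"dy":0,"dz":0,"wx":0,"wy":0,"wz":0,"grip":1},{"dx":0,"dy":0,"dz":0,"wx":0,"wy":0,"wz":0,"grip":1}]'
python3 -m jog '[{"dx":0.003,"dy":0,"dz":0,"wx":0,"wy":0,"wz":0,"grip":1},{"dx":0,"dy":0,"dz":0,"wx":0,"wy":0,"wz":0,"grip":1}]'
```

```text
time_s: 20.05
ee_pos: [584.1, 125.7, 31.0]
ee_rot: [180.0, -0.4, -173.8]
force: [-6.0, 2.1, 0.6]
gripper_width: 0.3
time_s: 20.25
ee_pos: [584.0, 125.4, 30.7]
ee_rot: [180.0, -0.8, -173.8]
force: [-13.0, 2.7, 4.6]
gripper_width: 0.1
time_s: 20.45
ee_pos: [583.8, 125.2, 30.5]
ee_rot: [180.0, -1.2, -173.8]
force: [-19.7, 2.6, 9.3]
gripper_width: 0.5
```

```bash
python3 -m jog '[{"dx":-0.05,"dy":0,"dz":0,"wx":0,"wy":0,"wz":0,"grip":1},{"dx":-0.006,"dy":-0.05,"dz":0,"wx":0,"wy":0,"wz":0,"grip":1},{"dx":0,"dy":-0.05,"dz":0,"wx":0,"wy":0,"wz":0,"grip":1},{"dx":0,"dy":-0.049,"dz":0,"wx":0,"wy":0,"wz":0,"grip":1},{"dx":0.035,"dy":0,"dz":0,"wx":0,"wy":0,"wz":0,"grip":1},{"dx":0.018,"dy":0,"dz":0,"wx":0,"wy":0,"wz":0,"grip":1},{"dx":0.004,"dy":0,"dz":0,"wx":0,"wy":0,"wz":0,"grip":1},{"dx":0.004,"dy":0,"dz":0,"wx":0,"wy":0,"wz":0,"grip":1},{"dx":0.004,"dy":0,"dz":0,"wx":0,"wy":0,"wz":0,"grip":1},{"dx":0,"dy":0,"dz":0,"wx":0,"wy":0,"wz":0,"grip":1}]'
```

```text
time_s: 21.45
ee_pos: [596.4, -22.4, 30.9]
ee_rot: [180.0, -0.7, -173.6]
force: [-10.1, -3.9, 4.0]
gripper_width: 0.5
```

The right corner is still on the stop, with the same contact x of 596.4. From the contact points, (596.4−583.8) mm over about 148 mm gives 4.9° of yaw, which matches the bay, so the pump is flush. Next I'll raise the tool and go over behind the bar.

```bash
python3 -m jog '[{"dx":-0.05,"dy":0,"dz":0,"wx":0,"wy":0,"wz":0,"grip":1},{"dx":0,"dy":0,"dz":0.045,"wx":0,"wy":0,"wz":0,"grip":1},{"dx":0,"dy":0.01,"dz":0.045,"wx":0,"wy":0,"wz":0,"grip":1},{"dx":0,"dy":0.02,"dz":0.045,"wx":0,"wy":0,"wz":0,"grip":1},{"dx":0,"dy":0.02,"dz":0.045,"wx":0,"wy":0,"wz":0,"grip":1},{"dx":0.01,"dy":0.02,"dz":0.04,"wx":0,"wy":0,"wz":0,"grip":1},{"dx":0.045,"dy":0.018,"dz":0,"wx":0,"wy":0,"wz":0,"grip":1},{"dx":0.045,"dy":0,"dz":0,"wx":0,"wy":0,"wz":0,"grip":1},{"dx":0.045,"dy":0,"dz":0,"wx":0,"wy":0,"wz":0,"grip":1},{"dx":0.045,"dy":0,"dz":0,"wx":0,"wy":0,"wz":0,"grip":1}]'
python3 -m jog '[{"dx":0,"dy":0,"dz":0,"wx":0,"wy":0,"wz":-0.03,"grip":1},{"dx":0,"dy":0,"dz":0,"wx":0,"wy":0,"wz":0,"grip":1}]'
python3 - <<'E'
from h import *
import pickle
c=env.get_calibration("wrist");f=env.grab_frame("wrist")[::-1,::-1,::-1]
pickle.dump(c,open("c3.pkl","wb"))
cv2.imwrite("pics/w3.png",f)
E
```

```text
time_s: 22.45
ee_pos: [743.1, 66.8, 251.9]
ee_rot: [-180.0, -0.1, -173.6]
force: [-0.0, -0.7, 0.2]
gripper_width: 0.1
time_s: 22.65
ee_pos: [742.0, 66.4, 249.7]
ee_rot: [180.0, -0.2, -175.4]
force: [-0.2, -0.1, 0.9]
gripper_width: 0.3
```

View pics/w3.png

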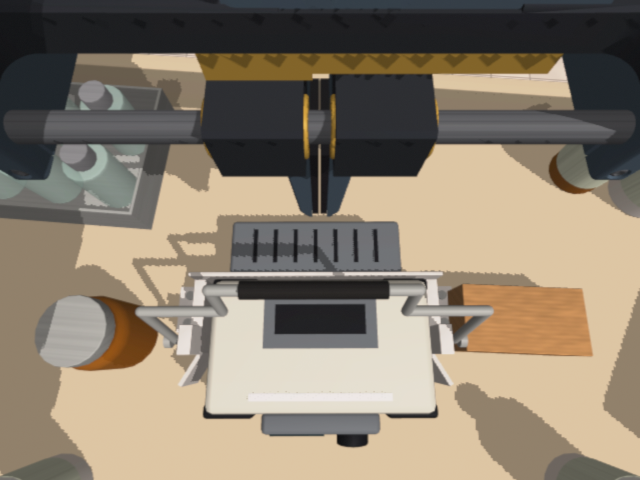

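The wrist view shows the pump square in the bay, with its near edge along row 411 from 205 to 437. The sleeve runs from (239,291) to (388,290).

Run:
```python
from h import *
import pickle
c=pickle.load(open("c3.pkl","rb"))
for z in (180,183):
    a=ray(c,(639-239,479-291),z);b=ray(c,(639-388,479-290),z);print(a.round(1),b.round(1),((a+b)/2).round(1),np.linalg.norm(a-b).round(1))
print(proj(c,[742,66.4,249.7]))
```

```text
[693.9 115.2 180. ] [702.4  19.  180. ] [698.1  67.1 180. ] 96.5
[693.5 114.5 183. ] [701.8  19.5 183. ] [697.7  67.  183. ] 95.3
[np.float64(318.65495359153186), np.float64(297.28117219676966)]
```

```bash
python3 -m jog '[{"dx":0,"dy":0,"dz":-0.044,"wx":0,"wy":0,"wz":0,"grip":1},{"dx":0,"dy":0,"dz":-0.044,"wx":0,"wy":0,"wz":0,"grip":1},{"dx":-0.012,"dy":-0.001,"dz":0,"wx":0,"wy":0,"wz":0,"grip":1},{"dx":-0.01,"dy":-0.001,"dz":0,"wx":0,"wy":0,"wz":0,"grip":1},{"dx":-0.01,"dy":-0.001,"dz":0,"wx":0,"wy":0,"wz":0,"grip":1},{"dx":-0.01,"dy":-0.001,"dz":0,"wx":0,"wy":0,"wz":0,"grip":1}]'
python3 -m jog '[{"dx":-0.012,"dy":-0.001,"dz":0,"wx":0,"wy":0,"wz":0,"grip":1},{"dx":-0.012,"dy":-0.001,"dz":-0.001,"wx":0,"wy":0,"wz":0,"grip":1},{"dx":-0.012,"dy":-0.001,"dz":-0.003,"wx":0,"wy":0,"wz":0,"grip":1},{"dx":-0.012,"dy":-0.001,"dz":-0.004,"wx":0,"wy":0,"wz":0,"grip":1}]'
```

```text
time_s: 23.3
ee_pos: [699.5, 62.5, 166.0]
ee_rot: [180.0, 0.2, -175.3]
force: [1.8, 1.5, 1.3]
gripper_width: 0.5
time_s: 23.7
ee_pos: [651.4, 58.3, 157.7]
ee_rot: [180.0, 0.2, -175.3]
force: [1.5, 0.4, 1.1]
gripper_width: 0.3
```

```bash
python3 -m jog '[{"dx":-0.012,"dy":-0.001,"dz":-0.006,"wx":0,"wy":0,"wz":0,"grip":1},{"dx":-0.012,"dy":-0.001,"dz":-0.008,"wx":0,"wy":0,"wz":0,"grip":1},{"dx":-0.01,"dy":-0.001,"dz":-0.009,"wx":0,"wy":0,"wz":0,"grip":1},{"dx":-0.008,"dy":-0.001,"dz":-0.009,"wx":0,"wy":0,"wz":0,"grip":1},{"dx":0,"dy":0,"dz":0,"wx":0,"wy":0,"wz":0,"grip":1}]'
python3 - <<'E'
from h import *
f=env.grab_frame("scene")[:,:,::-1]
cv2.imwrite("pics/s1.png",cv2.resize(f[170:350,220:440],None,fx=3,fy=3,interpolation=cv2.INTER_CUBIC))
E
```

```text
time_s: 24.2
ee_pos: [607.6, 54.1, 124.0]
ee_rot: [180.0, -0.2, -175.3]
force: [-0.7, -0.5, -0.1]
gripper_width: 0.5
```

View pics/s1.png

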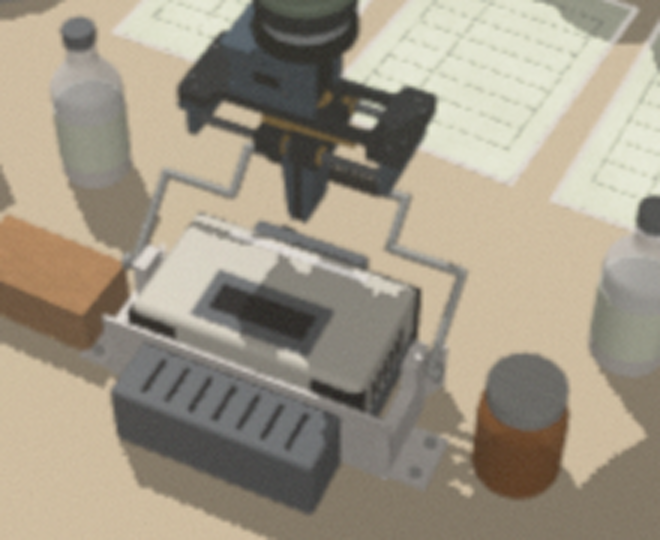

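The bar has followed the tool to about 40–45° and stays there. Now up and over the sleeve, then press down along the arc.

```bash
python3 -m jog '[{"dx":0.008,"dy":0,"dz":0,"wx":0,"wy":0,"wz":0,"grip":1},{"dx":0,"dy":0,"dz":0.03,"wx":0,"wy":0,"wz":0,"grip":1},{"dx":0,"dy":0,"dz":0.025,"wx":0,"wy":0,"wz":0,"grip":1},{"dx":-0.018,"dy":-0.001,"dz":0,"wx":0,"wy":0,"wz":0,"grip":1},{"dx":-0.018,"dy":-0.001,"dz":0,"wx":0,"wy":0,"wz":0,"grip":1},{"dx":-0.002,"dy":0,"dz":-0.012,"wx":0,"wy":0,"wz":0,"grip":1},{"dx":-0.005,"dy":0,"dz":-0.01,"wx":0,"wy":0,"wz":0,"grip":1},{"dx":-0.005,"dy":0,"dz":-0.01,"wx":0,"wy":0,"wz":0,"grip":1},{"dx":-0.005,"dy":-0.001,"dz":-0.01,"wx":0,"wy":0,"wz":0,"grip":1},{"dx":-0.003,"dy":0,"dz":-0.01,"wx":0,"wy":0,"wz":0,"grip":1}]'
python3 -m jog '[{"dx":-0.003,"dy":0,"dz":-0.012,"wx":0,"wy":0,"wz":0,"grip":1},{"dx":-0.002,"dy":0,"dz":-0.012,"wx":0,"wy":0,"wz":0,"grip":1},{"dx":-0.001,"dy":0,"dz":-0.01,"wx":0,"wy":0,"wz":0,"grip":1},{"dx":0,"dy":0,"dz":0,"wx":0,"wy":0,"wz":0,"grip":1}]'
```

```text
time_s: 25.25
ee_pos: [562.2, 51.2, 125.7]
ee_rot: [180.0, -0.1, -175.3]
force: [-0.6, 0.1, 0.6]
gripper_width: 0.4
time_s: 25.65
ee_pos: [555.6, 51.2, 91.1]
ee_rot: [180.0, -0.2, -175.3]
force: [0.3, -0.2, 0.2]
gripper_width: 0.3
```

Run:
```python
from h import *
f=env.grab_frame("scene")[:,:,::-1]
cv2.imwrite("pics/s2.png",cv2.resize(f[170:350,220:440],None,fx=3,fy=3,interpolation=cv2.INTER_CUBIC))
```

```text
(no output)
```

View pics/s2.png

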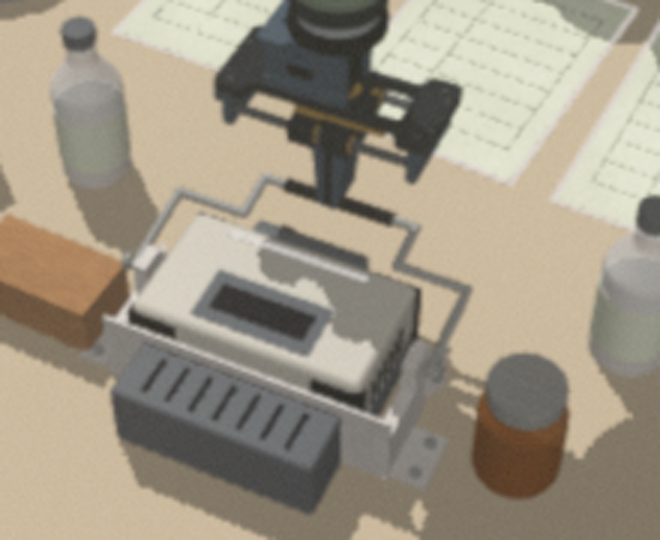

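The finger tip, about (338,200), and the sleeve, (287,184) to (393,216), overlap in this view. I'll compute the bar angle from the sleeve's pixel position.

Run:
```python
from h import *
c=env.get_calibration("scene")
S=np.array([726,65.5]);H=S-55*BX
print("tcp px",(np.array(proj(c,env.state()['ee_pos']))-[220,170])*3)
for th in (0,.1,.2,.3,.4,.5,.6,.7,.8):
    m=H-118*np.cos(th)*BX;z=66+118*np.sin(th)
    q=[(np.array(proj(c,[*(m+s*48*BY),z]))-[220,170])*3 for s in(-1,1)]
    print(th,m.round(),round(z),q[0].round(),q[1].round())
```

```text
tcp px [334.22033401 191.73295438]
0 [554.  51.] 66 [284. 194.] [389. 229.]
0.1 [554.  51.] 78 [283. 185.] [389. 220.]
0.2 [556.  52.] 89 [282. 176.] [389. 212.]
0.3 [559.  52.] 101 [280. 169.] [388. 204.]
0.4 [563.  52.] 112 [278. 162.] [386. 198.]
0.5 [568.  53.] 123 [275. 157.] [384. 193.]
0.6 [574.  53.] 133 [271. 153.] [381. 189.]
0.7 [581.  54.] 142 [267. 150.] [378. 186.]
0.8 [589.  54.] 151 [262. 148.] [374. 185.]
```

The bar is at about 0.13 rad with the tip on the sleeve. I'll keep pressing to the stop.

```bash
python3 -m jog '[{"dx":0,"dy":0,"dz":-0.007,"wx":0,"wy":0,"wz":0,"grip":1},{"dx":0,"dy":0,"dz":-0.006,"wx":0,"wy":0,"wz":0,"grip":1},{"dx":0,"dy":0,"dz":-0.005,"wx":0,"wy":0,"wz":0,"grip":1},{"dx":0,"dy":0,"dz":0,"wx":0,"wy":0,"wz":0,"grip":1}]'
python3 -m jog '[{"dx":0,"dy":0,"dz":-0.003,"wx":0,"wy":0,"wz":0,"grip":1},{"dx":0,"dy":0,"dz":0,"wx":0,"wy":0,"wz":0,"grip":1}]'
python3 -m jog '[{"dx":0,"dy":0,"dz":-0.003,"wx":0,"wy":0,"wz":0,"grip":1},{"dx":0,"dy":0,"dz":0,"wx":0,"wy":0,"wz":0,"grip":1}]'
```

```text
time_s: 26.1
ee_pos: [556.3, 51.3, 74.2]
ee_rot: [180.0, -0.1, -175.3]
force: [0.4, -0.1, -0.4]
gripper_width: 0.6
time_s: 26.3
ee_pos: [557.0, 51.3, 72.2]
ee_rot: [180.0, 0.0, -175.3]
force: [0.2, 0.7, -0.1]
gripper_width: 0.2
time_s: 26.5
ee_pos: [557.1, 51.3, 71.7]
ee_rot: [180.0, 0.1, -175.3]
force: [-5.1, 0.5, 16.2]
gripper_width: 0.3
```

The bar is at its stop: tip z is 71.7 (sleeve top expected at 72) and the force rises to 16 N. I'll back off and make the final check.

```bash
python3 -m jog '[{"dx":0,"dy":0,"dz":0.03,"wx":0,"wy":0,"wz":0,"grip":1},{"dx":0,"dy":0,"dz":0.05,"wx":0,"wy":0,"wz":0,"grip":1},{"dx":0,"dy":0,"dz":0.05,"wx":0,"wy":0,"wz":0,"grip":1},{"dx":-0.03,"dy":0,"dz":0.03,"wx":0,"wy":0,"wz":0,"grip":1},{"dx":-0.04,"dy":0,"dz":0.02,"wx":0,"wy":0,"wz":0,"grip":1},{"dx":-0.04,"dy":0,"dz":0,"wx":0,"wy":0,"wz":0,"grip":1},{"dx":-0.04,"dy":0,"dz":0,"wx":0,"wy":0,"wz":0,"grip":1},{"dx":0,"dy":0,"dz":0,"wx":0,"wy":0,"wz":0,"grip":1},{"dx":0,"dy":0,"dz":0,"wx":0,"wy":0,"wz":0,"grip":1}]'
python3 - <<'E'
from h import *
f=env.grab_frame("scene")[:,:,::-1]
g=env.grab_frame("top")[:,:,::-1]
A=cv2.resize(f[150:350,200:460],None,fx=2,fy=2,interpolation=cv2.INTER_CUBIC)
B=cv2.resize(g[150:300,150:410],None,fx=2,fy=2,interpolation=cv2.INTER_CUBIC)[:200]
cv2.imwrite("pics/f1.png",np.vstack([A,B]))
print(A.shape,B.shape)
E
```

```text
time_s: 27.4
ee_pos: [406.5, 51.3, 249.5]
ee_rot: [180.0, 0.1, -175.3]
force: [0.7, 0.7, 1.0]
gripper_width: 0.5
(400, 520, 3) (200, 520, 3)
```

View pics/f1.png

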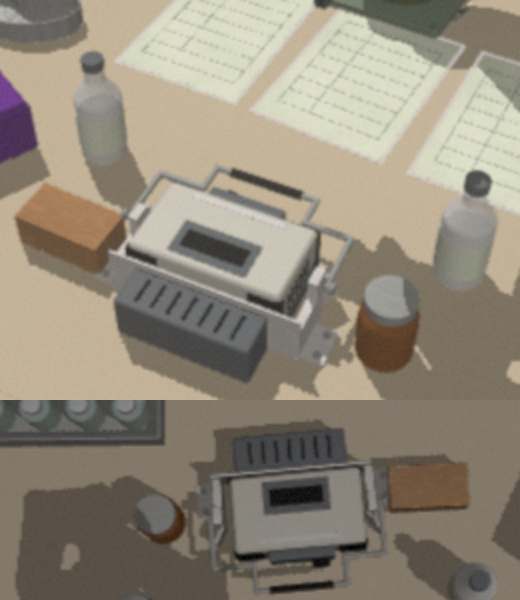

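```bash
python3 -c 'from workcell import env;print(env.job_done(),env.state()["time_s"])'
```

```text
the job is handed in; nothing more can be done
the job is handed in; nothing more can be done
```

The pump is home in its bay with the retaining bar down behind it. I handed the job in at about 27.5 s, within the 72 s limit.

- **Pump:** I walked it in with alternating pushes on the right and left corners of its control face, keeping its slew to about 4–5° off the bay's axis. At the end both corners stopped moving under 18–20 N. The contact points give a yaw of 4.8–4.9° against the bay's 4.7–4.8°, so the far side is flush with the stop.
- **Bar:** I pulled it over from behind with the closed fingers, then pressed it down from above. It stopped with the fingertip at 71.7 mm, where 72 mm was expected, and the force rose to 16 N. In the last picture the sleeve is within about 2 pixels of where it should be with the bar fully down.
- **Other things:** The last picture covers the carton, the jar and both bottles; none of them looks moved and the arm is clear. I did not check the dish and cup closely afterwards, but the arm worked nowhere near them.
- **Check that disagreed:** Late in the walk, the edge-based yaw reading from the top camera went wrong because the pump's edge merged with the bay. I relied on the display angle and the contact forces instead. I did not repeat the camera measurement of the pump's position after the final pushes.

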